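Clip the round tube block onto the shaker

ROBOT

A 6-joint arm with a two-finger parallel gripper is mounted at the origin on a cart in front of the work surface, level with it; the furniture and walls round the work are solid. World frame = base frame: x ahead of the robot, y to its left, z up, the work surface at z = 0. Lengths are in m, angles in degrees, forces in N, time in s.
With the tool pointing down it reaches from about 0.25 to 0.725 m from the base axis. Payload 9.7 kg.
Tool frame: the origin (TCP) lies at the very end of the fingers, on their centre line; the grasp point (between the pads) lies 19 mm behind it; z points along the fingers, y is the line along which they close (so a half turn about z gives the same grasp; the last joint's range is limited). The gripper opens to 85 mm and grips with 20 to 120 N. Pads are 22 mm wide; open, the fingers measure 114 mm over their backs; the gripper's body (76 mm by 85 mm) begins 54 mm behind the grasp point. The pads swing forward as they close: fully open they stand 13 mm farther back than shut.
Start: joints at [70.13, 4.979, 10.078, 95.1, 0, 90], TCP at [0.187, 0.517, 0.231] pointing down, gripper open.
Joint ranges: [-179.16, 179.16], [-48.56, 103.87], [-65.8, 70.77], [-126.05, 130.52], [-82.76, 87.17], [-180, 180]. Speed limits (degrees/s): [127.2, 127.2, 147.25, 180, 180, 180].

INTERFACE

Orientations are given as [roll, pitch, yaw] about the fixed x, y, z axes, in that order (R = Rz(yaw) Ry(pitch) Rx(roll)).
In Python, from workcell import bot, viewer, finder gives the robot as it stands. The module is installed in compiled form; this text tells all that it offers.
- The arm moves only by the shell command python3 -m inch 'ROWS' [FORCE]. ROWS is JSON, a list that holds one entry, the list of rows, each a list of 7 numbers: the opening in per cent of the stroke, from 0 (shut) to 100 (fully open), then the shift along the tool's x, y, z in mm, then the turn, a rotation vector about the tool's x, y, z in degrees. In form: [[[grip, tx, ty, tz, ax, ay, az], ...]]. A call has 1 to 8 rows; each row shifts and turns the commanded pose from where the row before left it, along the tool's axes as they then stand; what a row does not reach is not made up. A row lasts 1/8 s, in which the tool goes at most 62.5 mm and 10.7 degrees, less where a joint would pass 70% of its speed; a pose out of reach is approached as far as the arm can. A call with a gripper value outside its range is refused whole. The fingers move at their own pace and stop on an object; FORCE is the grip in N (left out, the last holds). Time passes only in rows, so rows that do not move let the fingers close. It gives the time, the measured TCP pose, the force, the opening and the grip force at its end, in the units of the state.
- bot.get_obs(): the state, without advancing time (a new reading comes with each control period).
- viewer.camera(name): name is "scene" or "top" or "wrist"; returns a dict with "pixels" (384x512x3 uint8, red, green, blue), "vfov" (degrees; the focal length in pixels is half the picture's height over the tangent of half this angle, whatever the lens; pixels are square), "cx", "cy" (the principal point, pixels), "R" (3x3) and "t" (3): a world point X has camera coordinates R X + t. Camera axes: x right, y down, z forward; pixel columns grow to the right and rows downward; lengths in m; the calibration is good to about 2 mm. The wrist camera is an equidistant fisheye: a pixel r from the principal point sees the ray r / f radians off the axis. A picture is of the moment at which its call begins. There is no depth.
- bot.job_done(): hands the job in; it is judged then, once.
Trained networks look in the newest picture that a camera, given by its name, has taken for a name from the list of things; names that differ only in an ending like _2 or _b are one class to them, and where a whole thing is asked for, a point or a joint stands for the part that bears it (a point fixed in the world has none). Each returns a list of dicts, best first, with "conf" (0 to 1); they miss things now and then, are a little off and sometimes report something else, mostly with a low value. They report only what shows in the picture. A call takes as long as a camera call.
- finder.outline_of(camera, thing): "pixels" (384x512 bool, what is visible of it) and "extent" ([centre column, centre row, width, height] in pixels, round what is visible of it).
- finder.mark_of(camera, thing): "position" ([column, row] in pixels: a listed point, or the origin of a listed thing).
The state is a dict: "time": time; "q": joint angles; "qd": joint speeds; "joint_efforts": joint torques, N m; "ee_pos": TCP position; "tcp_rot": TCP orientation; "wrist_force": force on the tool from outside, world axes, zero at the start; "torque": the same for the moment, N m; "opening": finger opening in m; "grasp_force": force on a finger pad.
Only numpy, scipy, OpenCV 4.12 (cv2) and the standard library are available. Lean on these libraries where they do the work, as an engineer would, in place of code of your own. Each camera call takes 0.05 s, during which the arm holds its last target. There are 200 camera calls.

TASK

Load the bench shaker: pick up the dovetail plate with the round tube block, set it on the shaker's open front deck, and slide it into the dovetail slideway right up to the end stop, so that the sprung catch clicks up into its underside and locks it; then let go. Leave the wider plate with the square block, which belongs to another machine, where it stands.

Things in the scene. Friction and masses are not known exactly. Their poses are not given: they have to be found in the camera images.
- plate_grip (a point): Centre of the round tube block: bare aluminium cylinder, 36 mm diameter, 56 mm high, wells in its top, on the middle of a loose dovetail plate 80 mm long (x axis), 58 wide, 12 thick; 0.3 kg. The point is 40 mm above the plate's underside, 28 above its top face; z up. Same end for end: either end may go in first. A groove across its underside takes the catch.
- dock_home (a point): Where plate_grip is when home; x = way in, z up. Fixed white shaker, 210 x 118 mm; its deck is 40 mm below this point, 36 above the bench. End stop allows 1 mm more. Undercut rails, 15 mm high, 2 mm play a side, reach back to 42 mm behind the point; a flare, 62 to 100 mm wide, to 80; flat open deck to 159. Set the plate down centred 112 mm behind the point, slide it in along x.
- catch (a joint): Sprung catch of the shaker (m): a ramped tooth 4 mm out of the slideway's floor below dock_home, with a push tab low on the shaker's left side. 0 = up, pressed down at most 0.006. The plate presses it down 4 mm from 49 mm before home on (push of 3 to 10 N); it springs up into the plate's groove about 4 mm before home. Locked, the plate can slip back 4 mm.
- other_grip (a point): Centre (half-way up) of the square aluminium block, 58 x 58 x 36 mm, on a loose wider plate 100 x 84 x 10 mm, 28 mm above its underside. It does not fit the shaker and stays where it is.

How it is judged (in metres and radians):
At the end, for the whole second after the job is handed in: The plate with the round block sits in the shaker's slideway at its end stop (within 8 mm short of home, 6 mm sideways, 5 mm in height, and in line within 7 degrees) with the catch sprung up (pressed less than 1.8 mm), and the plate with the square block is within 40 mm of where it stood (x of plate_grip in the frame of dock_home between -0.008 and 0.006 m and y of plate_grip in the frame of dock_home between -0.006 and 0.006 m and z of plate_grip in the frame of dock_home between -0.005 and 0.005 m and angle between the x axis of plate_grip and the x axis of dock_home, either way round below 0.12 rad and value of joint catch below 0.0018 m and distance of other_grip from where it was at the start of the episode below 0.04 m); the robot touches nothing.
It fails at once if the plate with the square block is moved more than 40 mm (distance of other_grip from where it was at the start of the episode above 0.04 m).
It also fails if it takes over 45 s, if anything falls off the work surface, if the arm or the gripper's body presses on something with over 40 N, if the wrist force passes 120 N, or if a joint passes its speed limit or range.

## Working session

There is one attempt and no reset: what is moved stays moved. The work goes in short steps, Python scripts to look and compute and a shell command to move; the robot and the scene stay as the last step left them, time stands still between calls to the robot, and variables do not carry over. Pictures are saved under pics/ and viewed, at most 10 in all, crops included, and the job is handed in when it is done.

```bash
mkdir -p pics
cat > h.py <<'E'
import numpy as np, cv2
from workcell import bot, viewer, finder
def ray(c,p):
    f=192/np.tan(np.radians(c['vfov'])/2); d=np.array([p[0]-c['cx'],p[1]-c['cy']])
    if c.get('fish'):
        r=np.hypot(*d); a=r/f; v=np.array([*(d/max(r,1e-9)*np.sin(a)),np.cos(a)])
    else: v=np.array([*(d/f),1.])
    R=np.array(c['R']); v=R.T@v; return -R.T@np.array(c['t']), v/np.linalg.norm(v)
def tri(rs):
    A=0;b=0
    for o,v in rs:
        P=np.eye(3)-np.outer(v,v); A=A+P; b=b+P@o
    x=np.linalg.solve(A,b); return x,[np.linalg.norm((np.eye(3)-np.outer(v,v))@(x-o))for o,v in rs]
def proj(c,X):
    f=192/np.tan(np.radians(c['vfov'])/2); p=np.array(c['R'])@X+np.array(c['t'])
    if c.get('fish'):
        h=np.hypot(p[0],p[1]); r=f*np.arctan2(h,p[2]); return np.array([c['cx'],c['cy']])+r*p[:2]/max(h,1e-9)
    return np.array([c['cx'],c['cy']])+f*p[:2]/p[2]
def cam(n):
    c=viewer.camera(n); c['fish']=n=='wrist'; return c
def save(c,n): cv2.imwrite('pics/'+n,c['pixels'][:,:,::-1])
E
python3 - <<'E'
from h import *
np.set_printoptions(precision=4,suppress=True)
C={}
ims=[];R={}
for n in ['scene','top','wrist']:
    c=cam(n); C[n]=c; im=c['pixels'][:,:,::-1].copy()
    for k,col in [('plate_grip',(0,0,255)),('dock_home',(0,255,0)),('other_grip',(255,0,0)),('catch',(0,255,255))]:
        m=finder.mark_of(n,k)[:2]
        print(n,k,[(np.round(x['position'],1),round(x['conf'],2)) for x in m])
        if m: R.setdefault(k,[]).append(ray(c,m[0]['position'])); cv2.drawMarker(im,tuple(int(v) for v in m[0]['position']),col,0,12,1)
    cv2.imwrite('pics/a_%s.png'%n,im)
    ims.append(im)
for k in R:
    if len(R[k])>1: print(k,*tri(R[k])); print('   sc+top',*tri(R[k][:2]))
cv2.imwrite('pics/a.png',cv2.resize(np.vstack([np.hstack(ims[:2]),np.hstack([ims[2],ims[2]*0])]),(800,600)))
o=bot.get_obs();print(o['ee_pos'],o['tcp_rot'],o['time'])
print(C['wrist']['R'],C['wrist']['vfov'])
E
```

```text
scene plate_grip [(array([216.8, 163.9]), 0.53)]
scene dock_home [(array([274.6, 185. ]), 0.68)]
scene other_grip [(array([279. , 272.5]), 0.69)]Traceback (most recent call last):
  File "<stdin>", line 8, in <module>
ValueError: it knows: dock_home, other_grip, plate_grip
```

Run:
```python
from h import *
np.set_printoptions(precision=4,suppress=True)
C={}
ims=[];R={}
for n in ['scene','top','wrist']:
    c=cam(n); C[n]=c; im=c['pixels'][:,:,::-1].copy()
    for k,col in [('plate_grip',(0,0,255)),('dock_home',(0,255,0)),('other_grip',(255,0,0))]:
        m=finder.mark_of(n,k)[:2]
        print(n,k,[(np.round(x['position'],1),round(x['conf'],2)) for x in m])
        if m: R.setdefault(k,[]).append(ray(c,m[0]['position'])); cv2.drawMarker(im,tuple(int(v) for v in m[0]['position']),col,0,12,1)
    ims.append(im)
for k in R:
    if len(R[k])>1: print(k,*tri(R[k])); print('   sc+top',*tri(R[k][:2]))
cv2.imwrite('pics/a.png',cv2.resize(np.vstack([np.hstack(ims[:2]),np.hstack([ims[2],ims[2]*0])]),(800,600)))
o=bot.get_obs();print(o['ee_pos'],o['tcp_rot'],o['time'])
print(C['wrist']['R'],C['wrist']['vfov'])
```

```text
scene plate_grip [(array([217.1, 163.8]), 0.56)]
scene dock_home [(array([274.5, 186.8]), 0.57)]
scene other_grip [(array([277. , 273.1]), 0.78), (array([218.4, 165. ]), 0.62)]
top plate_grip [(array([149.2, 178.7]), 0.75)]
top dock_home [(array([259.1, 154.9]), 0.87)]
top other_grip [(array([368.2, 222.6]), 0.76)]
wrist plate_grip []
wrist dock_home []
wrist other_grip [(array([ 17.4, 349.8]), 0.85)]
plate_grip [0.5202 0.3818 0.0464] [np.float64(0.0005488431013221563), np.float64(0.000548843101322115)]
   sc+top [0.5202 0.3818 0.0464] [np.float64(0.0005488431013221563), np.float64(0.000548843101322115)]
dock_home [0.5794 0.1039 0.0676] [np.float64(0.0006841028847138351), np.float64(0.0006841028847139867)]
   sc+top [0.5794 0.1039 0.0676] [np.float64(0.0006841028847138351), np.float64(0.0006841028847139867)]
other_grip [ 0.4125 -0.178   0.0295] [np.float64(0.0007702501746220435), np.float64(0.001055640582700993), np.float64(0.0006082540265253856)]
   sc+top [ 0.4129 -0.1777  0.0286] [np.float64(0.0007522860293224802), np.float64(0.0007522860293224991)]
[0.187  0.5173 0.2313] [179.9984   0.0001 160.1296] 0.8
[[ 0.3405  0.9402  0.0007]
 [ 0.8959 -0.3247  0.3034]
 [ 0.2855 -0.1027 -0.9529]] 65.70646984690485
```

View pics/a.png

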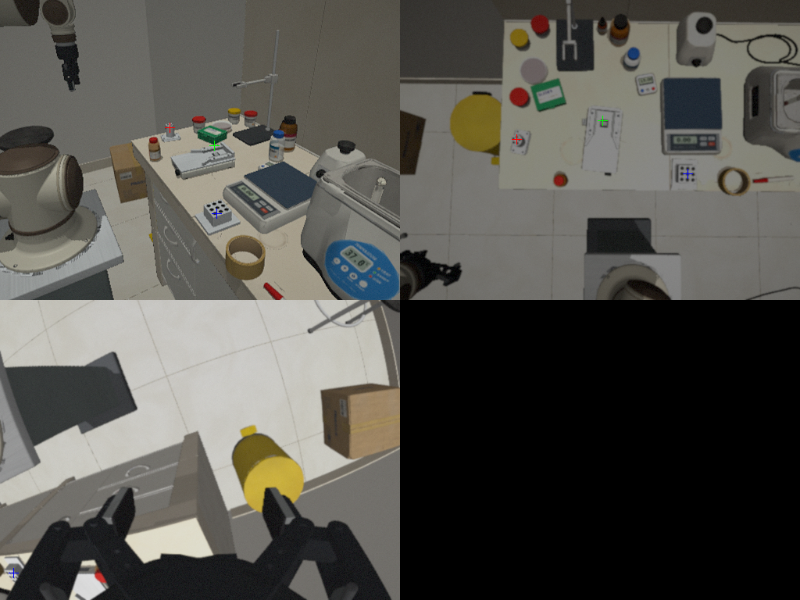

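The scene and top views show the round-block plate at the bench's left (top view about (149,179)). The shaker is at mid-bench with its open deck towards the robot (dock about (259,155)). The square-block plate is right of it at (368,223). Next I'll measure orientations from a top-view crop.

Run:
```python
from h import *
np.set_printoptions(precision=4,suppress=True)
c=cam('top')
def onz(p,z):
    o,v=ray(c,p); return o+v*(z-o[2])/v[2]
im=c['pixels'][:,:,::-1]
cv2.imwrite('pics/b.png',np.hstack([cv2.resize(im[150:210,120:180],(400,400),interpolation=2),cv2.resize(im[125:235,215:305],(327,400),interpolation=2)]))
for k,z in [('plate_grip',.012),('dock_home',.045)]:
    for m in finder.outline_of('top',k)[:1]:
        cn,_=cv2.findContours(m['pixels'].astype('uint8'),cv2.RETR_EXTERNAL,cv2.CHAIN_APPROX_NONE)
        cn=max(cn,key=cv2.contourArea); W=np.array([onz(p[0],z)[:2] for p in cn])
        print(k,m['conf'],cv2.minAreaRect((W*1000).astype('float32')))
```

```text
plate_grip 0.8 ((515.806640625, 378.7730407714844), (62.17134094238281, 79.82270812988281), 78.57929229736328)
dock_home 0.79 ((521.1365356445312, 109.60514831542969), (133.0904998779297, 227.66944885253906), 84.44392395019531)
```

View pics/b.png

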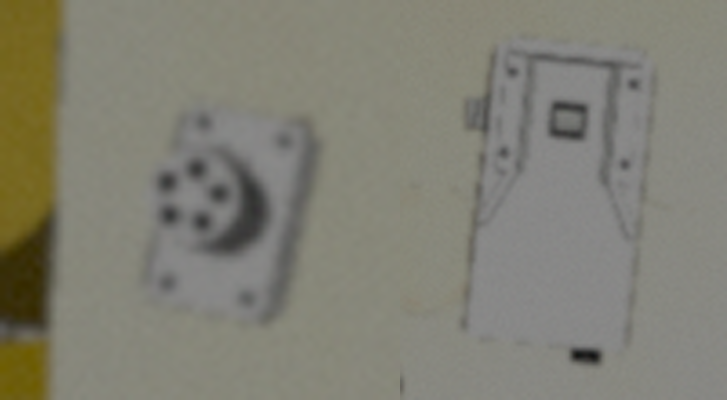

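The crop shows the plate tilted about -11° yaw and the shaker about -6°, its open deck facing the robot. The tab on its left side and the catch are in the slideway. Moving over the plate.

```bash
python3 -m inch '[[[100,-45,-2,0,0,0,0],[100,-45,-2,0,0,0,0],[100,-45,-2,0,0,0,0],[100,-45,-2,0,0,0,0],[100,-45,-2,0,0,0,0],[100,-45,-2,0,0,0,0],[100,-45,-2,30,0,0,0],[100,-40,0,30,0,0,-8.5]]]' 60
python3 - <<'E'
from h import *
np.set_printoptions(precision=4,suppress=True)
c=cam('wrist');s=cam('scene');o=bot.get_obs();print(o['ee_pos'],o['tcp_rot'],o['q'])
im=c['pixels'][:,:,::-1].copy()
for k in ['plate_grip','dock_home']:
    m=finder.mark_of('wrist',k); print(k,[(np.round(x['position'],1),round(x['conf'],2)) for x in m])
    if m: cv2.drawMarker(im,tuple(int(v) for v in m[0]['position']),(0,0,255),0,12,1)
    for m in m[:1]:
        for z in (.036,.04,.046,.076): 
            oo,v=ray(c,m['position']); print(z,oo+v*(z-oo[2])/v[2])
cv2.imwrite('pics/c.png',im)
E
```

```text
time: 1.95
ee_pos: [0.5177, 0.3827, 0.1708]
tcp_rot: [180.0, 0.0, 168.8]
wrist_force: [-1.0, 0.9, 0.2]
opening: 0.0856
grasp_force: 0.0
[0.5179 0.3808 0.1665] [-179.7341   -0.1927  168.676 ] [36.344  17.5188 17.4148 90.2223 -0.0366 47.6676]
plate_grip [(array([249.3, 183.3]), 0.7)]
0.036 [0.5239 0.3778 0.036 ]
0.04 [0.5227 0.3781 0.04  ]
0.046 [0.5209 0.3786 0.046 ]
0.076 [0.5121 0.3808 0.076 ]
dock_home [(array([ 34.4, 279.6]), 0.88)]
0.036 [0.6034 0.0447 0.036 ]
0.04 [0.601  0.0499 0.04  ]
0.046 [0.5975 0.0575 0.046 ]
0.076 [0.5801 0.0959 0.076 ]
```

View pics/c.png

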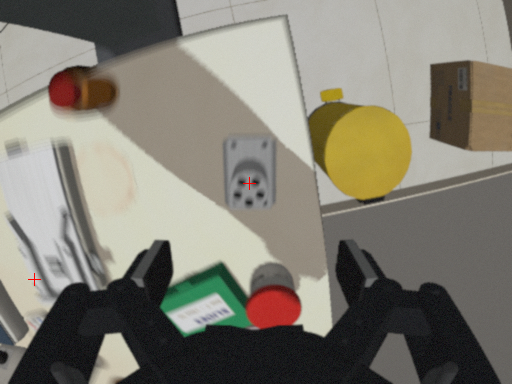

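The wrist picture shows the plate at (249,183), squared with the picture. The red jar ahead at (275,305) is beyond the fingers. I'll go lower and take a second view.

```bash
python3 -m inch '[[[100,-3,0,25,0,0,0],[100,0,0,25,0,0,0],[100,0,0,0,0,0,0]]]' 60
python3 - <<'E'
from h import *
np.set_printoptions(precision=4,suppress=True)
R=[]
for n in ['scene','top','wrist']:
    c=cam(n)
    m=finder.mark_of(n,'plate_grip')
    if m: R.append(ray(c,m[0]['position'])); print(n,m[0])
o=bot.get_obs();print(o['ee_pos'],o['tcp_rot'])
print(tri(R)); oo,v=R[-1]; print(oo+v*(.04-oo[2])/v[2], oo)
m=finder.outline_of('wrist','plate_grip')[0]
pts=[]
for z in (.012,):
    ys,xs=np.nonzero(m['pixels']); W=np.array([ (lambda q:(q[0]+q[1]*(z-q[0][2])/q[1][2])[:2])(ray(c,p)) for p in zip(xs,ys)])
    print(cv2.minAreaRect((W*1000).astype('float32')))
save(c,'d.png')
E
```

```text
time: 2.52
ee_pos: [0.5176, 0.3831, 0.1208]
tcp_rot: [-179.9, -0.1, 168.6]
wrist_force: [-0.1, 0.1, 1.0]
opening: 0.0854
grasp_force: 0.0
scene {'position': [217.0, 163.6], 'conf': 0.72}
top {'position': [150.4, 179.7], 'conf': 0.93}
wrist {'position': [250.5, 194.0], 'conf': 0.84}
[0.5193 0.3833 0.1228] [179.9137   0.0779 168.6321]
(array([0.518 , 0.3804, 0.047 ]), [np.float64(0.002021154088911687), np.float64(0.0018322625567455157), np.float64(0.002121161769219543)])
[0.5193 0.3817 0.04  ] [0.4437 0.3991 0.265 ]
((519.8870239257812, 378.9486389160156), (54.687164306640625, 84.6533203125), 78.6699447631836)
```

View pics/d.png

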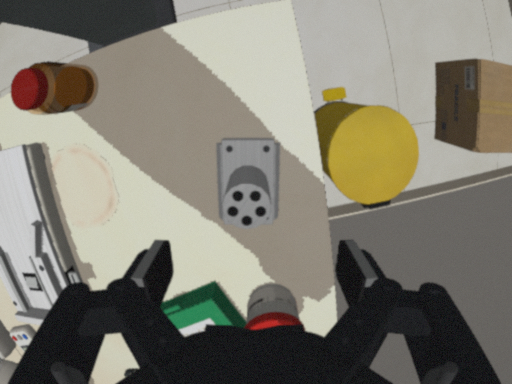

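The picture shows the plate at (249,180), its block centred between the fingers. Descend and grip.

```bash
python3 -m inch '[[[100,0,-2,30,0,0,0],[100,0,0,30,0,0,0],[100,0,0,20,0,0,0],[100,0,0,17,0,0,0],[0,0,0,0,0,0,0],[0,0,0,0,0,0,0],[0,0,0,0,0,0,0],[0,0,0,0,0,0,0]]]' 60
python3 -c "
from h import *
o=bot.get_obs();print(o['ee_pos'],o['wrist_force'],o['opening'],o['grasp_force'])"
```

```text
time: 3.88
ee_pos: [0.5192, 0.3813, 0.0258]
tcp_rot: [179.9, 0.1, 168.6]
wrist_force: [-0.3, -0.8, 6.7]
opening: 0.0352
grasp_force: 60.3
[0.51922271 0.38127919 0.02575419] [-0.32662382 -0.76524467  6.73757725] 0.0351719862820447 60.28215944766998
```

```bash
python3 -m inch '[[[0,0,0,-30,0,0,0],[0,0,0,-45,0,0,0],[0,0,0,-45,0,0,0],[0,0,-54,0,0,0,0],[0,0,-54,0,0,0,0],[0,0,-54,0,0,0,0],[0,0,-54,0,0,0,0],[0,-3,-54,0,0,0,-5.8]]]' 60
python3 -m inch '[[[0,0,0,0,0,0,0],[0,0,0,0,0,0,0]]]' 60
python3 - <<'E'
from h import *
np.set_printoptions(precision=4,suppress=True)
R={};ims=[]
for n in ['scene','top','wrist']:
    c=cam(n);im=c['pixels'][:,:,::-1].copy()
    for k in ['plate_grip','dock_home']:
        m=finder.mark_of(n,k)
        if m: R.setdefault(k,[]).append(ray(c,m[0]['position'])); print(n,k,m[0]); cv2.drawMarker(im,tuple(int(v) for v in m[0]['position']),(0,0,255),0,12,1)
    ims.append(im)
o=bot.get_obs();print(o['ee_pos'],o['tcp_rot'])
for k in R:
    print(k,tri(R[k]))
    for oo,v in R[k]: print(oo+v*(.076-oo[2])/v[2])
cv2.imwrite('pics/e.png',ims[2])
import pickle; pickle.dump(c,open('cw1.pkl','wb'))
E
```

```text
time: 4.88
ee_pos: [0.4676, 0.1141, 0.1443]
tcp_rot: [180.0, 0.0, 174.6]
wrist_force: [1.6, 0.4, -2.5]
opening: 0.0347
grasp_force: 61.1
time: 5.12
ee_pos: [0.4684, 0.1156, 0.1444]
tcp_rot: [180.0, 0.0, 174.4]
wrist_force: [1.1, -0.3, -3.5]
opening: 0.0346
grasp_force: 61.3
scene plate_grip {'position': [238.2, 161.6], 'conf': 0.81}
scene dock_home {'position': [276.9, 183.3], 'conf': 0.95}
wrist plate_grip {'position': [257.2, 258.8], 'conf': 0.76}
wrist dock_home {'position': [243.8, 312.1], 'conf': 0.68}
[0.4683 0.116  0.1441] [-179.9926   -0.0175  174.4679]
plate_grip (array([0.4699, 0.1181, 0.1636]), [np.float64(0.0030958364405557675), np.float64(0.003095836440555912)])
[0.5614 0.3007 0.076 ]
[0.5197 0.1147 0.076 ]
dock_home (array([0.5793, 0.0969, 0.0789]), [np.float64(0.0036393427949967306), np.float64(0.003639342794996645)])
[0.5875 0.1054 0.076 ]
[0.577  0.0971 0.076 ]
```

View pics/e.png

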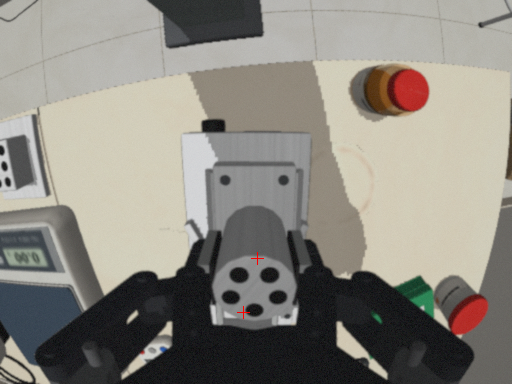

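The wrist view shows the held plate straight in the grip. The shaker deck's front edge runs from (182,133) to (312,133). I'll use that edge to refine the dock pose.

```bash
python3 - <<'E'
from h import *
import pickle
np.set_printoptions(precision=4,suppress=True)
c=pickle.load(open('cw1.pkl','rb'))
g=cv2.cvtColor(c['pixels'],cv2.COLOR_RGB2GRAY).astype(float); g=cv2.GaussianBlur(g,(0,0),1)
def P(p,z):
    o,v=ray(c,p); return (o+v*(z-o[2])/v[2])[:2]
# subpixel edges by strongest gradient
gx=np.abs(np.gradient(g,axis=1)); gy=np.abs(np.gradient(g,axis=0))
L=[(174+gx[r,174:192].argmax(),r) for r in range(142,205,3)]
Rr=[(302+gx[r,302:320].argmax(),r) for r in range(142,205,3)]
F=[(q,124+gy[124:140,q].argmax()) for q in range(230,308,4)]
for n,E in [('L',L),('R',Rr),('F',F)]:
    W=np.array([P(p,.036) for p in E]).astype('float32')
    vx,vy,x,y=cv2.fitLine(W,cv2.DIST_HUBER,0,.001,.001).ravel(); a=np.degrees(np.arctan2(vy,vx))
    print(n,a,(x,y),E[0],E[-1]); 
    if n!='F': 
        print('  y at x=.45:',y+vy/vx*(.45-x))
# plate corners seen
E
python3 -c "
from h import *
c=cam('top')
for k in ['dock_home']:
  for m in finder.mark_of('top',k)[:1]:
    o,v=ray(c,m['position']); print(m, o+v*(.076-o[2])/v[2])
m=finder.outline_of('wrist','plate_grip') if cam('wrist') else 0
print([x['extent'] for x in m])
"
```

```text
L -5.7522826 (np.float32(0.4510329), np.float32(0.056520164)) (np.int64(182), 142) (np.int64(186), 202)
  y at x=.45: 0.056624215
R -11.828183 (np.float32(0.4614981), np.float32(0.16295074)) (np.int64(309), 142) (np.int64(302), 202)
  y at x=.45: 0.16535872
F 84.52259 (np.float32(0.42332488), np.float32(0.12385041)) (230, np.int64(133)) (306, np.int64(134))
[[255.4, 241.1, 95.8, 158.2]]
```

Run:
```python
from h import *
import pickle
np.set_printoptions(precision=4,suppress=True)
c=cam('top')
def P(c,p,z):
    o,v=ray(c,p); return (o+v*(z-o[2])/v[2])[:2]
print('catch',P(c,(261,158),.038),'FL',P(c,(232.9,215.8),.036),'FR',P(c,(277.8,220.7),.036),'railtops', P(c,(215+110/3.633,125+48/3.636),.051),P(c,(215+252/3.633,125+60/3.636),.051))
w=pickle.load(open('cw1.pkl','rb'))
print('wrist corners',P(w,(182,133),.036),P(w,(312,133),.036))
g=w['pixels'][120:250,170:330,::-1]
cv2.imwrite('pics/f.png',cv2.resize(cv2.convertScaleAbs(g,alpha=1.3),(738,600),interpolation=2))
```

```text
catch [0.5767 0.0984] FL [0.4277 0.1688] FR [0.4163 0.0543] railtops [0.6254 0.1391] [0.6178 0.0393]
wrist corners [0.4163 0.0601] [0.4273 0.1708]
```

View pics/f.png

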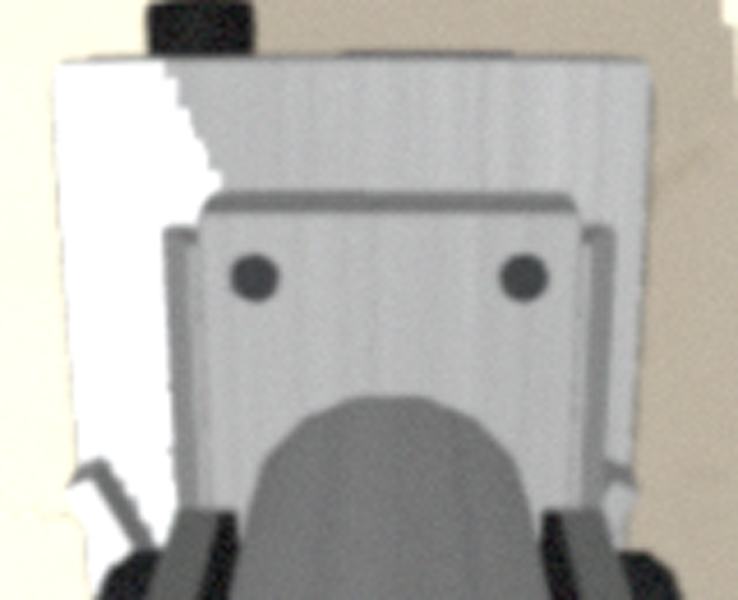

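The crop shows the plate aligned in yaw but about 7 mm to the +y side of the deck's centre line; the flare tips show at (95,470) and (620,475). I'll correct that and lower.

```bash
python3 -m inch '[[[0,1,-7.5,20,0,0,0],[0,0,0,30,0,0,0],[0,0,0,22,0,0,0],[0,0,0,4,0,0,0],[0,0,0,0,0,0,0]]]' 60
python3 - <<'E'
from h import *
np.set_printoptions(precision=4,suppress=True)
c=cam('wrist');o=bot.get_obs();print(o['ee_pos'],o['wrist_force'])
g=c['pixels'][100:300,140:380,::-1]
cv2.imwrite('pics/g.png',cv2.resize(cv2.convertScaleAbs(g,alpha=1.2),(720,600),interpolation=2))
E
```

```text
time: 6.45
ee_pos: [0.4667, 0.1082, 0.0688]
tcp_rot: [180.0, 0.0, 174.4]
wrist_force: [1.3, 0.4, -2.8]
opening: 0.0345
grasp_force: 61.4
[0.467  0.1083 0.0693] [ 0.1593  0.3355 -2.7356]
```

View pics/g.png

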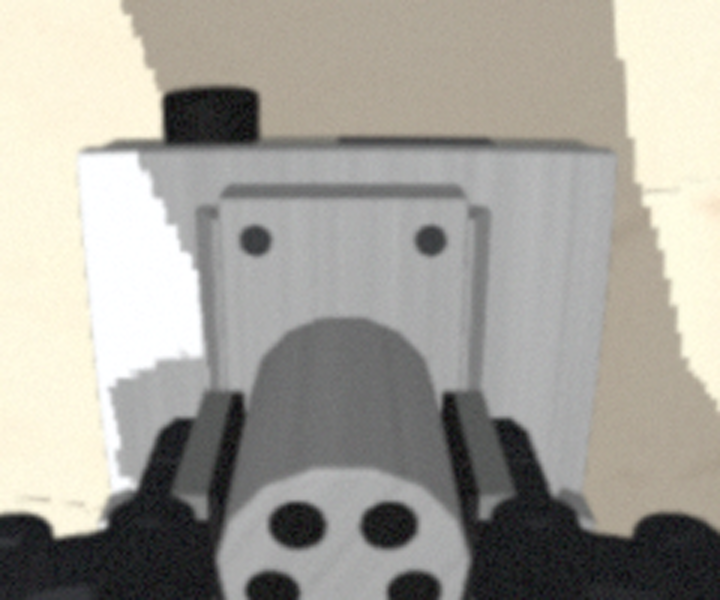

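The plate (columns 220–467) is centred on the deck (78–615) within 1 mm. Set it down.

```bash
python3 -m inch '[[[0,0,0,4,0,0,0],[0,0,0,1.5,0,0,0],[0,0,0,0,0,0,0]]]' 60; python3 -m inch '[[[0,0,0,1,0,0,0],[0,0,0,0,0,0,0]]]' 60
```

```text
time: 6.88
ee_pos: [0.4666, 0.1082, 0.0628]
tcp_rot: [-180.0, -0.0, 174.4]
wrist_force: [-0.4, -0.4, -2.6]
opening: 0.0351
grasp_force: 61.4
time: 7.12
ee_pos: [0.4666, 0.1082, 0.0618]
tcp_rot: [180.0, 0.0, 174.4]
wrist_force: [0.5, -0.3, -2.4]
opening: 0.0348
grasp_force: 61.4
```

```bash
python3 -m inch '[[[0,0,0,0.7,0,0,0],[0,0,0,0,0,0,0]]]' 60; python3 -m inch '[[[0,0,0,0.7,0,0,0],[0,0,0,0,0,0,0]]]' 60
```

```text
time: 7.38
ee_pos: [0.4666, 0.1082, 0.0617]
tcp_rot: [180.0, 0.0, 174.4]
wrist_force: [-3.7, -0.2, 6.4]
opening: 0.0346
grasp_force: 62.0
time: 7.62
ee_pos: [0.4666, 0.1082, 0.0617]
tcp_rot: [180.0, 0.0, 174.4]
wrist_force: [-6.3, -1.2, 11.9]
opening: 0.0347
grasp_force: 62.5
```

```bash
python3 -m inch '[[[0,0,0,0.7,0,0,0],[0,0,0,0,0,0,0]]]' 60
```

```text
time: 7.88
ee_pos: [0.4667, 0.1082, 0.0617]
tcp_rot: [180.0, 0.1, 174.4]
wrist_force: [-9.0, -1.1, 17.7]
opening: 0.0351
grasp_force: 63.0
```

Seated on the deck, with compliance of about 8 N/mm. I'll relieve the force and slide into the flare.

```bash
python3 -m inch '[[[0,0,0,-1.6,0,0,0],[0,-6,0,0,0,0,0],[0,-7,0,0,0,0,0],[0,-6,0,0,0,0,0],[0,-6,0,0,0,0,0],[0,0,0,0,0,0,0]]]' 60; python3 -m inch '[[[0,-4,0,0,0,0,0],[0,-4,0,0,0,0,0],[0,-4,0,0,0,0,0],[0,0,0,0,0,0,0]]]' 60
```

```text
time: 8.62
ee_pos: [0.4925, 0.1059, 0.0617]
tcp_rot: [180.0, 0.1, 174.4]
wrist_force: [-0.4, 0.9, 5.2]
opening: 0.0345
grasp_force: 62.0
time: 9.12
ee_pos: [0.5041, 0.1048, 0.0617]
tcp_rot: [180.0, 0.0, 174.4]
wrist_force: [-2.9, 0.9, 6.1]
opening: 0.0351
grasp_force: 62.1
```

```bash
python3 -m inch '[[[0,-5,0,0,0,0,0],[0,-5,0,0,0,0,0],[0,-5,0,0,0,0,0],[0,-5,0,0,0,0,0],[0,0,0,0,0,0,0]]]' 60; python3 -m inch '[[[0,-5,0,0,0,0,0],[0,-5,0,0,0,0,0],[0,-5,0,0,0,0,0],[0,0,0,0,0,0,0]]]' 60
```

```text
time: 9.75
ee_pos: [0.5242, 0.1028, 0.0617]
tcp_rot: [180.0, 0.1, 174.4]
wrist_force: [-1.4, -0.4, 5.7]
opening: 0.0351
grasp_force: 62.1
time: 10.25
ee_pos: [0.5389, 0.1013, 0.0617]
tcp_rot: [180.0, 0.0, 174.4]
wrist_force: [-2.8, 0.3, 7.1]
opening: 0.0348
grasp_force: 62.2
```

```bash
python3 -m inch '[[[0,-5,0,0,0,0,0],[0,-5,0,0,0,0,0],[0,-5,0,0,0,0,0],[0,-5,0,0,0,0,0],[0,0,0,0,0,0,0]]]' 60; python3 -m inch '[[[0,-4,0,0,0,0,0],[0,-4,0,0,0,0,0],[0,-4,0,0,0,0,0],[0,0,0,0,0,0,0]]]' 60
```

```text
time: 10.88
ee_pos: [0.559, 0.0994, 0.0617]
tcp_rot: [180.0, 0.1, 174.4]
wrist_force: [-2.4, 0.9, 6.1]
opening: 0.0349
grasp_force: 62.1
time: 11.38
ee_pos: [0.5708, 0.0982, 0.0617]
tcp_rot: [180.0, 0.0, 174.4]
wrist_force: [-2.5, 1.5, 6.2]
opening: 0.0344
grasp_force: 62.0
```

```bash
for i in 1 2 3; do python3 -m inch '[[[0,-2,0,0,0,0,0],[0,0,0,0,0,0,0]]]' 60 | grep -E "ee_pos|wrist_f"; done
```

```text
ee_pos: [0.5725, 0.098, 0.0617]
wrist_force: [-4.3, 0.3, 7.2]
ee_pos: [0.5745, 0.0979, 0.0617]
wrist_force: [-4.6, 0.4, 7.0]
ee_pos: [0.5765, 0.0977, 0.0618]
wrist_force: [-4.8, 0.5, 7.1]
```

```bash
python3 -m inch '[[[0,-2,0,0,0,0,0],[0,0,0,0,0,0,0]]]' 60 | grep -E "ee_pos|wrist_f"; python3 -m inch '[[[0,-1.5,0,0,0,0,0],[0,0,0,0,0,0,0]]]' 60 | grep -E "ee_pos|wrist_f"
```

```text
ee_pos: [0.5784, 0.0975, 0.0617]
wrist_force: [-4.1, 0.2, 7.7]
ee_pos: [0.5799, 0.0973, 0.0617]
wrist_force: [-4.2, -0.0, 7.2]
```

```bash
python3 -m inch '[[[0,-1.5,0,0,0,0,0],[0,0,0,0,0,0,0]]]' 60 | grep -E "ee_pos|wrist_f"; python3 -m inch '[[[0,-1.5,0,0,0,0,0],[0,0,0,0,0,0,0]]]' 60 | grep -E "ee_pos|wrist_f"
```

```text
ee_pos: [0.5808, 0.0972, 0.0617]
wrist_force: [-8.2, 1.4, 9.5]
ee_pos: [0.5809, 0.0972, 0.0619]
wrist_force: [-16.7, 0.9, 14.1]
```

That is the end stop. I'll tug back gently to test the catch.

```bash
python3 -m inch '[[[0,4,0,0,0,0,0],[0,2,0,0,0,0,0],[0,0,0,0,0,0,0]]]' 60 | grep -E "ee_pos|wrist_f"; python3 -m inch '[[[0,1.5,0,0,0,0,0],[0,0,0,0,0,0,0]]]' 60 | grep -E "ee_pos|wrist_f"; python3 -m inch '[[[0,1.5,0,0,0,0,0],[0,0,0,0,0,0,0]]]' 60 | grep -E "ee_pos|wrist_f"
```

```text
ee_pos: [0.5774, 0.0975, 0.0617]
wrist_force: [4.3, -0.4, 5.6]
ee_pos: [0.5758, 0.0976, 0.0617]
wrist_force: [2.7, -0.7, 5.6]
ee_pos: [0.5754, 0.0977, 0.0619]
wrist_force: [8.8, -1.5, 3.0]
```

Backing off is resisted about 5 mm from the stop, so the catch is locked. Push back in, relieve the force and release; the fingers retract as they open. Then rise.

```bash
python3 -m inch '[[[0,-3,0,0,0,0,0],[0,-2.2,0,0,0,0,0],[0,0,0,-0.7,0,0,0],[0,0,0,0,0,0,0]]]' 60
python3 -m inch '[[[100,0,0,0,0,0,0],[100,0,0,0,0,0,0],[100,0,0,0,0,0,0],[100,0,0,0,0,0,0],[100,0,0,-20,0,0,0],[100,0,0,-40,0,0,0],[100,0,0,-50,0,0,0],[100,0,0,-30,0,0,0]]]' 60
python3 -m inch '[[[100,40,0,-20,0,0,0],[100,50,0,0,0,0,0],[100,60,0,0,0,0,0],[100,0,0,0,0,0,0],[100,0,0,0,0,0,0]]]'
python3 - <<'E'
from h import *
np.set_printoptions(precision=4,suppress=True)
R=[]
for n in ['scene','top','wrist']:
    c=cam(n); m=finder.mark_of(n,'plate_grip')
    if m: R.append(ray(c,m[0]['position'])); print(n,m[0]['position'],m[0]['conf'])
print(tri(R)); oo,v=R[-1]; print(oo+v*(.076-oo[2])/v[2])
save(c,'z.png')
E
```

```text
time: 14.5
ee_pos: [0.5778, 0.0974, 0.0618]
tcp_rot: [180.0, -0.1, 174.4]
wrist_force: [-4.2, 0.8, 6.7]
opening: 0.0349
grasp_force: 62.2
time: 15.5
ee_pos: [0.5792, 0.0973, 0.2047]
tcp_rot: [180.0, 0.1, 174.4]
wrist_force: [0.5, -0.3, -0.8]
opening: 0.0855
grasp_force: 0.0
time: 16.12
ee_pos: [0.4298, 0.112, 0.2224]
tcp_rot: [180.0, 0.1, 174.5]
wrist_force: [0.3, 0.3, -0.2]
opening: 0.0851
grasp_force: 0.0
scene [277.7, 180.0] 0.87
top [262.7, 156.6] 0.58
wrist [256.8, 293.9] 0.84
(array([0.576 , 0.0972, 0.0883]), [np.float64(0.008666950228696967), np.float64(0.004099403767191998), np.float64(0.00708709842169836)])
[0.5789 0.1013 0.076 ]
```

View pics/z.png

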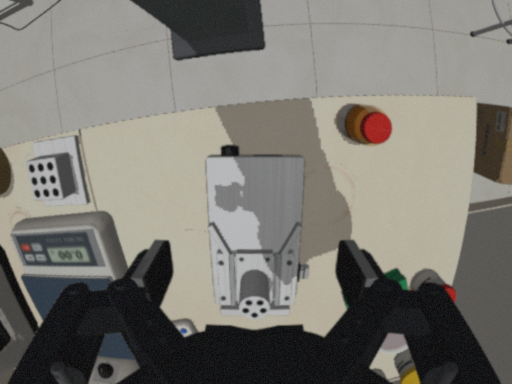

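The plate sits home between the rails, with its block at (255,295). The square-block plate is untouched at (55,175). Handing in.

```bash
python3 -c "
from h import *
print(bot.job_done())"
```

```text
the job is handed in; nothing more can be done
None
```

The round-block plate is in the shaker's slideway, about 3 mm back from the end stop; the catch held when I tugged it back. I let go, left the square-block plate where it stood, and handed the job in after about 16 s of the 45 s; no verdict came back.

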